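# Put the red guard key into the snap press's safety switch

### The job

In the sewing room the snap press will only run when its guard key is in. Take the red-handled tongue key out of the wooden key block and push its tongue straight down into the slot of the yellow guard switch until it is fully home, its flange lying flat on top of the switch, then let go. Leave the blue and the green key in the block.

Things in the scene. Friction and masses are not known exactly. Their poses are not given: they have to be found in the camera images.
- red_key: Red-handled key, 60-130 g. Origin: underside centre of its flange; z up. Below: steel tongue 6 mm thick (x), 24 wide (y), 40 long. Above: dark flange 42 (x) x 60 (y) x 6 mm, then red grip slab 16 mm thick (x: pinch here), 40 wide (y), its top 56 mm above the origin. A half turn about z looks the same. It hangs loosely in a slot of the wooden block, flange on its top; lifts straight out.
- blue_key: Same shape, size and axes as the red key, but with a blue grip: for another machine. The three keys stand in a row along their y axis, 80 mm apart, in any order, in a fixed wooden block 70 x 250 mm and 46 mm high.
- green_key: Same shape, size and axes, with a green grip, for another machine, in the same block. Small loose sewing things up to 80 mm tall stand elsewhere on the table; a fixed press 235 mm tall stands at its far edge, on the -y side.
- switch_slot (a point): Centre of the slot mouth in the top (70 mm high, 58 x 76 mm) of the fixed yellow switch. z up, y along the slot. The mouth, 28 (x) x 44 (y) mm, narrows in 8 mm to 16 x 34. Key home: its origin here, its y along the slot, either way round. 24 mm down the tongue meets a stiff slide: push it 16 mm more with 4 to 5 N; it stays down. The key's weight alone will not do it.
Not all that is in view belongs to the job. What is shaped like the red_key but orange is not meant.

How it is judged (in metres and radians):
On the way:
1. the red key is lifted clear of the key block, upright (height (world z) of red_key above 0.095 m and angle between red_key's own z axis and vertical below 0.5 rad), for 0.1 s.
At the end, for the whole second after the job is handed in: The red key stands released and at rest in the guard switch, its flange within 4 mm of the top face, centred within 11 mm, upright within 7 degrees, in line with the slot within 28 degrees; the blue and green keys are within 25 mm of where they began (z of red_key in the frame of switch_slot between -0.004 and 0.004 m and horizontal distance between red_key and switch_slot below 0.011 m and angle between red_key's own z axis and vertical below 0.12 rad and angle between the y axis of red_key and the y axis of switch_slot, either way round below 0.5 rad and linear speed of red_key below 0.02 m/s and distance of each of blue_key, green_key from where it was at the start of the episode below 0.025 m); the robot touches nothing.
It fails at once if the blue or the green key is taken out of the block (distance of any of blue_key, green_key from where it was at the start of the episode above 0.03 m).
It also fails if it takes over 42 s, if anything falls off the work surface, if the arm or the gripper's body presses on something with over 40 N, if the wrist force passes 120 N, or if a joint passes its speed limit or range.

### The arm

A 6-joint arm with a two-finger parallel gripper is mounted at the origin on the work surface. World frame = base frame: x ahead of the robot, y to its left, z up, the work surface at z = 0. Lengths are in mm, angles in rad, forces in N, time in s.
With the tool pointing down it reaches from about 200 to 875 mm from the base axis. Payload 3.4 kg.
Tool frame: the origin (TCP) lies midway between the tips of the shut fingers; the grasp point (between the pads) lies 19 mm behind it (grip_depth is the distance from the TCP to the grasp point, in mm); z points along the fingers, x is the direction in which the jaws open and shut, and the axes are right-handed (so a half turn about z gives the same grasp; the last joint's range is limited). The gripper opens to 94 mm and grips with 3 to 60 N. Pads are 16 mm wide; open, the fingers measure 119 mm over their backs; the gripper's body (75 mm by 177 mm) begins 78 mm behind the grasp point.
Start: joints at [-1.357, 0.276, 1.505, -0, 1.361, -0.121], TCP at [188.934, -543.111, 205.493] pointing down, gripper open.
Joint ranges: [-2.89, 2.89], [-0.75, 2.08], [0.22, 2.7], [-1.18, 4.32], [0.11, 2.71], [-2.7, 2.7]. Speed limits (rad/s): [2.57, 2.57, 3.14, 3.14, 3.14, 3.14].

### API

Orientations are given as a 3x3 rotation matrix whose columns are the frame's x, y, z axes.
In Python, from bench import get_state, camera, close_job, grip_depth gives the robot as it stands. The module is installed in compiled form; this text tells all that it offers.
- The arm moves only by the shell command python3 -m crank 'ROWS' [FORCE]. ROWS is JSON, a list that holds one entry, the list of rows, each a list of 7 numbers: the shift along the tool's x, y, z in cm, then the turn, a rotation vector about the tool's x, y, z in rad, then the opening, from 0 (shut) to 1 (fully open). In form: [[[tx, ty, tz, rx, ry, rz, gripper], ...]]. A call has 1 to 8 rows; each row shifts and turns the commanded pose from where the row before left it, along the tool's axes as they then stand; what a row does not reach is not made up. A row lasts 1/8 s, in which the tool goes at most 62.5 mm and 10.7 degrees, less where a joint would pass 70% of its speed; a pose out of reach is approached as far as the arm can. A call is refused whole if a number of a shift passes 6.25 or a number of a turn 0.188, either way. A call with a gripper value outside its range is refused whole. The fingers move at their own pace and stop on an object; FORCE is the grip in N (left out, the last holds). Time passes only in rows, so rows that do not move let the fingers close. It gives the time, the measured TCP pose, the force and the opening at its end, in the units of the state.
- get_state(): the state, without advancing time (a new reading comes with each control period).
- camera(name): name is "scene" or "top" or "wrist"; returns a dict with "image" (480x640x3 uint8, blue, green, red), "fovy" (degrees; the focal length in pixels is half the picture's height over the tangent of half this angle, whatever the lens; pixels are square), "cx", "cy" (the principal point, pixels), "pose" (4x4, takes a point from camera to world coordinates); the wrist camera has in their place "tool_from_camera" (4x4, takes a point from camera to tool coordinates, whose origin is the TCP and whose axes are the tool frame's). Camera axes: x right, y down, z forward; pixel columns grow to the right and rows downward; lengths in mm; the calibration is good to about 2 mm. A picture is of the moment at which its call begins: read the wrist's pose just before it. There is no depth.
- close_job(): hands the job in, once; it reports no verdict.
The state is a dict: "clock": time; "q": joint angles; "joint_velocities": joint speeds; "joint_torque": joint torques, N m; "position": TCP position; "eef_rot": TCP orientation; "wrist_force": force on the tool from outside, world axes, zero at the start; "torque": the same for the moment, N m; "opening": finger opening in mm.
Only numpy, scipy, OpenCV 4.12 (cv2) and the standard library are available. Lean on these libraries where they do the work, as an engineer would, in place of code of your own. Each camera call takes 0.05 s, during which the arm holds its last target. There are 200 camera calls.

## Working session

There is one attempt and no reset: what is moved stays moved. The work goes in short steps, Python scripts to look and compute and a shell command to move; the robot and the scene stay as the last step left them, time stands still between calls to the robot, and variables do not carry over. Pictures are saved under pics/ and viewed, about 8 in all and at most 12, crops included, and the job is handed in when it is done.

```bash
mkdir -p pics
python3 - <<'E'
from bench import *
import cv2,numpy as np,pickle
s=get_state();print(s['clock'],s['position'],s['eef_rot'],s['opening'],grip_depth)
d={}
for n in("scene","top"):
    c=camera(n);d[n]=c;cv2.imwrite(f"pics/{n}0.png",c["image"]);print(n,c["fovy"],c["cx"],c["cy"],np.round(c["pose"],3).tolist())
pickle.dump(d,open("cams.pkl","wb"))
E
```

```text
0.0 [ 188.77910122 -542.52588507  204.62946748] [[ 3.28560038e-01 -9.44482995e-01 -4.16481405e-04]
 [-9.44481383e-01 -3.28560251e-01  1.75482172e-03]
 [-1.79423851e-03 -1.83205358e-04 -9.99998374e-01]] 93.87608050347704 18.8
scene 43.489490409629695 324.569227282755 241.7396041439604 [[0.491, 0.568, -0.66, 1208.405], [0.871, -0.322, 0.371, -351.935], [-0.002, -0.757, -0.653, 830.072], [0.0, 0.0, 0.0, 1.0]]
top 56.64022583033488 324.80627049878274 242.99352562608894 [[-0.012, -0.988, 0.156, 333.942], [-1.0, 0.011, -0.009, 40.499], [0.007, -0.157, -0.988, 961.074], [0.0, 0.0, 0.0, 1.0]]
```

View pics/top0.png

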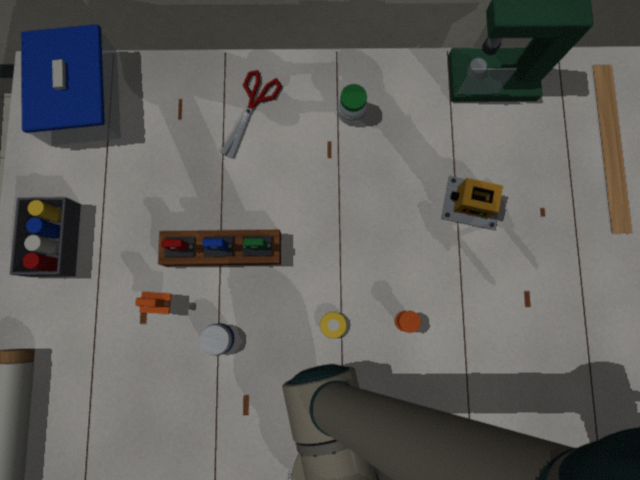

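View pics/scene0.png

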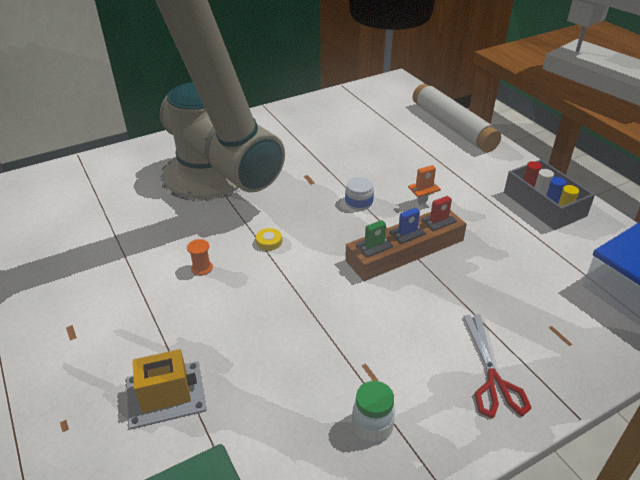

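Top view: the candidates are the red-grip key in the block at about (176,244), blue (216,243), green (257,243), and an orange key lying outside the block at (153,302), which is a decoy. The red one is the leftmost key in the block. The yellow switch is at (482,196). Next I'll confirm this in an enlarged crop.

Run:
```python
import cv2,numpy as np,pickle
d=pickle.load(open("cams.pkl","rb"))
t=d["top"]["image"];s=d["scene"]["image"]
def cr(im,x,y,w,h,k): return cv2.resize(im[y:y+h,x:x+w],None,fx=k,fy=k,interpolation=cv2.INTER_CUBIC)
A=cr(t,150,222,133,50,6) # 798x300
B=cr(t,440,170,66,50,6) #396x300
C=cr(s,120,335,67,50,6)[:, :402]
C=cr(s,122,340,67,50,6)
o=np.zeros((600,800,3),np.uint8);o[:300,:798]=A;o[300:,:396]=B;o[300:,398:]=C
cv2.imwrite("pics/c1.png",o)
o=cr(s,340,190,133,90,6);cv2.imwrite("pics/c2.png",o)
```

```text
(no output)
```

View pics/c1.png

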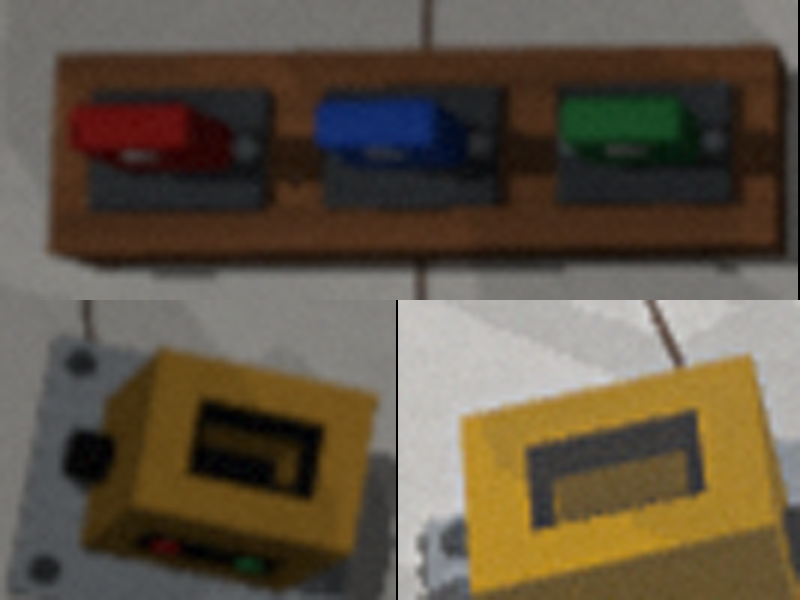

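View pics/c2.png

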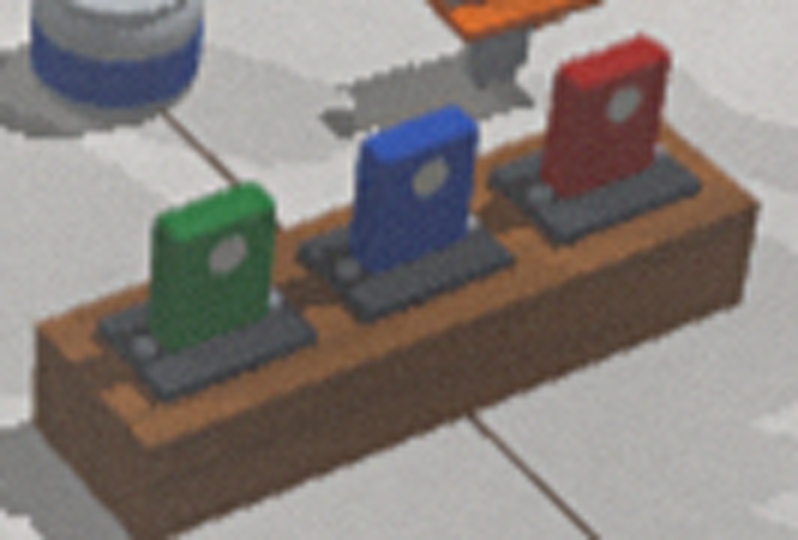

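Top crop: the red key is at the left of the row and its grip top spans about (75..190, 103..150). The order is red, blue, green, and the grips have steel discs. The switch slot's long side runs along the image x axis, tilted about 11°. The scene crop agrees.

```bash
cat > h.py <<'E'
import numpy as np,pickle
def ray(c,uv,z,P=None):
    P=np.array(c["pose"]) if P is None else P
    f=240/np.tan(np.radians(c["fovy"])/2)
    uv=np.atleast_2d(uv)
    d=np.c_[(uv[:,0]-c["cx"])/f,(uv[:,1]-c["cy"])/f,np.ones(len(uv))]@P[:3,:3].T
    return P[:3,3]+d*((z-P[2,3])/d[:,2])[:,None]
E
python3 - <<'E'
from h import *
d=pickle.load(open("cams.pkl","rb"))
def go(n,cam,ox,oy,sx,sy,pts,z):
    uv=(np.array(pts,float)-[sx,sy]+.5)/6-.5+[ox,oy]
    X=ray(d[cam],uv,z)[:,:2];
    e=np.roll(X,-1,0)-X;L=np.linalg.norm(e,axis=1)
    a=np.degrees(np.arctan2(e[:,1],e[:,0]))
    print(n,cam,X.mean(0).round(1),"L",L.round(0),"ang",a.round(1))
T=("top",150,222,0,0);W=("top",440,170,0,300);S=("scene",122,340,398,300);K=("scene",340,190,0,0)
go("block",*T,[(57,57),(783,46),(783,247),(50,252)],46)
go("redflange",*T,[(92,92),(272,90),(267,208),(88,208)],52)
go("redtop",*T,[(75,103),(187,103),(193,150),(72,148)],102)
go("sw",*W,[(160,350),(377,396),(347,553),(137,508)],70)
go("slot",*W,[(203,402),(323,426),(310,497),(190,473)],70)
go("sw",*S,[(462,416),(752,355),(780,525),(472,592)],70)
go("slot",*S,[(527,450),(697,410),(703,490),(533,530)],70)
go("block",*K,[(37,325),(147,447),(758,205),(665,125)],46)
go("redtop",*K,[(557,70),(645,38),(670,60),(578,83)],102)
E
```

```text
block top [473.8 250.7] L [252.  70. 251.  68.] ang [ -89.7 -179.8   89.7    0.6]
redflange top [474.  331.2] L [62. 41. 61. 40.] ang [-90.  179.5  89.4   0.6]
redtop top [474.1 331. ] L [36. 16. 39. 15.] ang [ -90.6 -170.7   88.4   -1.2]
sw top [ 572.4 -294.2] L [76. 57. 73. 57.] ang [-103.1  165.4   76.9  -11.5]
slot top [ 573.1 -294.7] L [42. 26. 42. 26.] ang [-102.3  166.    77.7  -13.6]
sw scene [ 574.2 -292.9] L [75. 58. 77. 58.] ang [  76.2  -12.2 -104.   166.6]
slot scene [ 573.8 -293.3] L [44. 27. 43. 26.] ang [  77.8  -15.3 -102.5  166.7]
block scene [480.2 251.9] L [ 68. 248.  51. 249.] ang [ -0.   90.  179.5 -93.9]
redtop scene [476.6 330.6] L [37. 14. 35.  9.] ang [  89.7   -1.9  -98.2 -169.6]
```

Measured poses: the red key is at (474.5, 331) with its y axis along world y. The slot is at (573.4, -293.8) with its y axis 13° clockwise of world y. First I turn the tool so the jaws open along world x.

```bash
python3 -m crank '[[[0,0,0,0,0,-0.1766,1],[0,0,0,0,0,-0.1766,1],[0,0,0,0,0,-0.1766,1],[0,0,0,0,0,-0.1766,1],[0,0,0,0,0,-0.1766,1],[0,0,0,0,0,-0.1766,1],[0,0,0,0,0,-0.1766,1],[0,0,0,0,0,0,1]]]' 30; python3 -m crank '[[[1.5,-4.5,0,0,0,0,1],[1.5,-4.5,0,0,0,0,1],[1.5,-4.5,0,0,0,0,1],[1.5,-4.5,0,0,0,0,1],[1.5,-4.5,0,0,0,0,1],[1.5,-4.5,0,0,0,0,1],[1.5,-4.5,0,0,0,0,1],[1.5,-4.5,0,0,0,0,1]]]'
```

```text
clock: 1.1
position: [188.9, -542.8, 205.0]
eef_rot: [[1.0, -0.002, -0.0], [-0.002, -1.0, 0.001], [-0.0, -0.001, -1.0]]
wrist_force: [-0.4, -0.8, 1.0]
opening: 94.2
clock: 2.1
position: [309.1, -181.6, 205.5]
eef_rot: [[1.0, -0.004, 0.001], [-0.004, -1.0, -0.0], [0.001, 0.0, -1.0]]
wrist_force: [-0.2, -0.9, -0.2]
opening: 93.9
```

```bash
python3 -m crank '[[[1.8,-5.5,0,0,0,0,1],[1.8,-5.5,0,0,0,0,1],[1.8,-5.5,0,0,0,0,1],[1.8,-5.5,0,0,0,0,1],[1.8,-5.5,0,0,0,0,1],[1.8,-5.5,0,0,0,0,1],[1.8,-5.5,0,0,0,0,1],[1.8,-5.5,0,0,0,0,1]]]'; python3 -m crank '[[[1.05,-3.6,1.5,0,0,0,1],[1.05,-3.6,1.5,0,0,0,1],[0,0,0,0,0,0,1],[0,0,0,0,0,0,1]]]'
python3 - <<'E'
from bench import *
import cv2,pickle
s=get_state();c=camera("wrist");cv2.imwrite("pics/w1.png",c["image"]);pickle.dump((s,c),open("w1.pkl","wb"));print(s["position"])
E
```

```text
clock: 3.1
position: [453.0, 259.0, 205.4]
eef_rot: [[1.0, -0.002, 0.0], [-0.002, -1.0, -0.0], [0.0, 0.0, -1.0]]
wrist_force: [0.5, -0.1, -0.0]
opening: 94.0
clock: 3.6
position: [473.4, 328.3, 175.3]
eef_rot: [[1.0, -0.001, -0.001], [-0.001, -1.0, -0.001], [-0.001, 0.001, -1.0]]
wrist_force: [-0.0, 0.4, 0.2]
opening: 93.9
[473.35944783 328.3048803  175.300487  ]
```

View pics/w1.png

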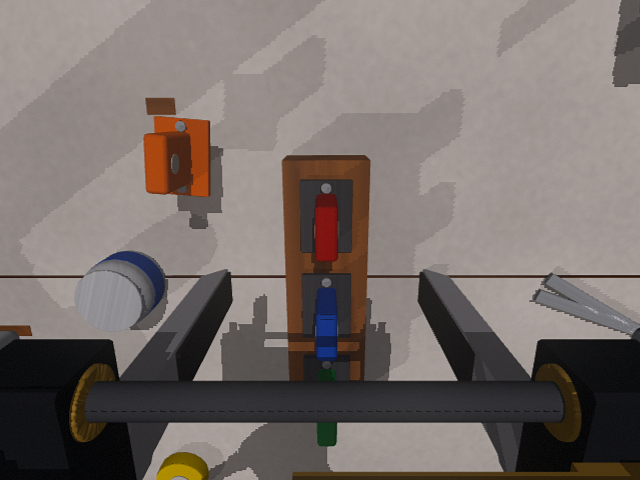

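Wrist view: the red key's flange is at about (300–352, 180–252) and its grip at x≈326. It lies between the finger lines, and I'll compare it with my estimate.

Run:
```python
from h import *
s,c=pickle.load(open("w1.pkl","rb"))
T=np.eye(4);T[:3,:3]=s["eef_rot"];T[:3,3]=s["position"];P=T@np.array(c["tool_from_camera"])
print(P.round(2))
X=ray(c,[(300,180),(352,180),(352,252),(300,252)],52,P);print(X.round(1),X.mean(0))
print(ray(c,[(315,260),(337,260),(318,195),(336,195)],102,P).round(1))
```

```text
[[ 1.0000e+00 -0.0000e+00 -0.0000e+00  4.7224e+02]
 [-0.0000e+00 -9.6000e-01 -2.8000e-01  4.1117e+02]
 [-0.0000e+00  2.8000e-01 -9.6000e-01  3.5341e+02]
 [ 0.0000e+00  0.0000e+00  0.0000e+00  1.0000e+00]]
[[452.8 365.1  52. ]
 [493.4 365.1  52. ]
 [494.5 305.6  52. ]
 [451.7 305.6  52. ]] [473.07945324 335.33840581  52.        ]
[[465.3 317.3 102. ]
 [480.5 317.3 102. ]
 [467.7 362.8 102. ]
 [479.5 362.8 102. ]]
```

```bash
python3 -m crank '[[[0.05,-0.45,3,0,0,0,1],[0,0,3,0,0,0,1],[0,0,3,0,0,0,1],[0,0,2.4,0,0,0,1],[0,0,0,0,0,0,1],[0,0,0,0,0,0,0.1],[0,0,0,0,0,0,0.05],[0,0,0,0,0,0,0]]]' 40; python3 -m crank '[[[0,0,0,0,0,0,0],[0,0,0,0,0,0,0],[0,0,0,0,0,0,0],[0,0,0,0,0,0,0]]]'
```

```text
clock: 4.65
position: [474.9, 333.7, 62.5]
eef_rot: [[1.0, 0.0, 0.002], [0.0, -1.0, 0.001], [0.002, -0.001, -1.0]]
wrist_force: [-0.2, 0.2, 1.1]
opening: 67.3
clock: 5.15
position: [474.2, 333.5, 61.3]
eef_rot: [[1.0, 0.0, -0.0], [0.0, -1.0, -0.0], [-0.0, 0.0, -1.0]]
wrist_force: [-0.1, -0.9, 0.2]
opening: 27.4
```

```bash
python3 -m crank '[[[0,0,0,0,0,0,0],[0,0,0,0,0,0,0],[0,0,0,0,0,0,0],[0,0,0,0,0,0,0]]]'; python3 -m crank '[[[0,0,-1,0,0,0,0],[0,0,-3,0,0,0,0],[0,0,-3,0,0,0,0],[0,0,-3,0,0,0,0],[0,0,-2,0,0,0,0],[0,0,0,0,0,0,0],[0,0,0,0,0,0,0]]]'
python3 - <<'E'
from bench import *
import cv2,pickle,numpy as np
s=get_state();c=camera("wrist");d=camera("scene");t=camera("top");pickle.dump((s,c,d,t),open("w2.pkl","wb"));print(s["position"],s["opening"])
cv2.imwrite("pics/w2.png",np.hstack([cv2.resize(c["image"][150:480,200:450],(450,594)),cv2.resize(d["image"][60:258,360:476],(348,594))]))
E
```

```text
clock: 5.65
position: [474.2, 333.4, 61.4]
eef_rot: [[1.0, 0.0, -0.0], [0.0, -1.0, -0.0], [-0.0, 0.0, -1.0]]
wrist_force: [-0.1, 1.3, 0.5]
opening: 16.0
clock: 6.52
position: [473.7, 333.1, 180.8]
eef_rot: [[1.0, 0.0, -0.001], [0.0, -1.0, -0.001], [-0.001, 0.001, -1.0]]
wrist_force: [-0.2, 0.2, -1.7]
opening: 16.0
[473.67508436 333.1291502  180.77840788] 15.954251488284992
```

View pics/w2.png

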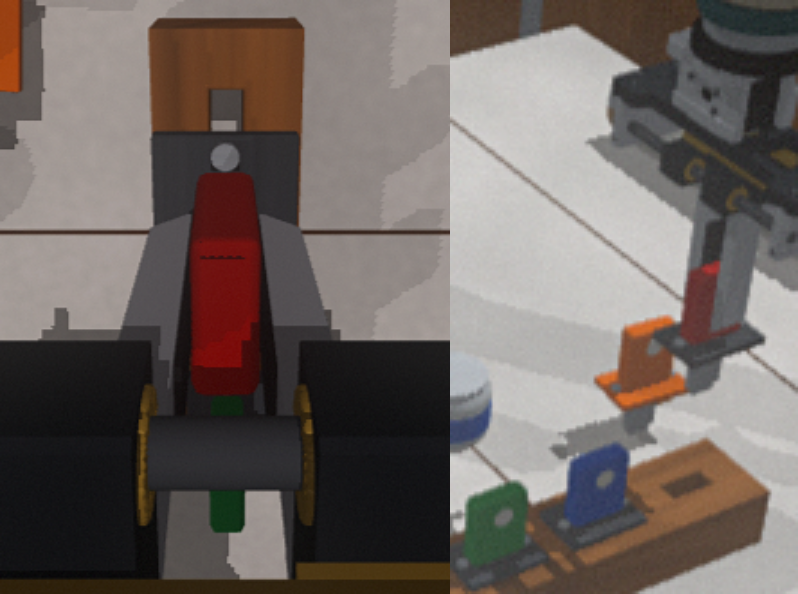

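The key is lifted and upright. Blue and green are still in the block. I'll work out the key's offset from the TCP using the grip-top edges (v≈282 and 367) and the far flange edge (v≈223).

Run:
```python
from h import *
s,c,d,t=pickle.load(open("w2.pkl","rb"))
T=np.eye(4);T[:3,:3]=s["eef_rot"];T[:3,3]=s["position"];P=T@np.array(c["tool_from_camera"])
z0=s["position"][2]-61.4
for u,v,z in[(326,282,102),(326,367,102),(325,223,52),(285,223,52),(366,223,52)]: print((ray(c,(u,v),z+z0,P)-s["position"]).round(1))
```

```text
[[-0.7 22.5 40.6]]
[[ -0.7 -15.4  40.6]]
[[-1.1 32.6 -9.4]]
[[-21.2  32.6  -9.4]]
[[19.4 32.6 -9.4]]
```

```bash
python3 -m crank '[[[0.7,5,0,0,0,0,0],[0.7,5,0,0,0,0,0],[0.7,5,0,0,0,0,0],[0.7,5,0,0,0,0,0],[0.7,5,0,0,0,0,0],[0.7,5,0,0,0,0,0],[0.7,5,0,0,0,0,0],[0.7,5,0,0,0,0,0]]]'; python3 -m crank '[[[0.7,5,0,0,0,0,0],[0.7,5,0,0,0,0,0],[0.7,5,0,0,0,0,0],[0.7,5,0,0,0,0,0],[0.7,5,0,0,0,0,0],[0.7,5,0,0,0,0.113,0],[0,0,0,0,0,0.113,0],[0,0,0,0,0,0,0]]]'
python3 -m crank '[[[0,0,0,0,0,0,0],[0,0,0,0,0,0,0],[0,0,0,0,0,0,0]]]'
python3 - <<'E'
from bench import *
import cv2,pickle,numpy as np
s=get_state();c=camera("wrist");pickle.dump((s,c),open("w3.pkl","wb"));print(s["position"],s["opening"])
cv2.imwrite("pics/w3.png",cv2.resize(c["image"][0:400,100:600],(750,600)))
E
```

```text
clock: 7.68
position: [530.1, -68.1, 180.7]
eef_rot: [[1.0, 0.0, -0.001], [0.0, -1.0, 0.0], [-0.001, -0.0, -1.0]]
wrist_force: [0.6, 1.4, -1.2]
opening: 15.9
clock: 8.68
position: [571.9, -366.9, 180.0]
eef_rot: [[0.975, -0.224, -0.002], [-0.224, -0.975, 0.002], [-0.002, -0.001, -1.0]]
wrist_force: [-0.1, 0.5, -1.2]
opening: 15.7
clock: 9.05
position: [572.5, -365.9, 181.7]
eef_rot: [[0.975, -0.223, 0.0], [-0.223, -0.975, -0.0], [0.0, 0.0, -1.0]]
wrist_force: [0.4, 0.5, -0.8]
opening: 15.6
[ 572.51915234 -365.94943121  181.72999139] 15.55550486372602
```

View pics/w3.png

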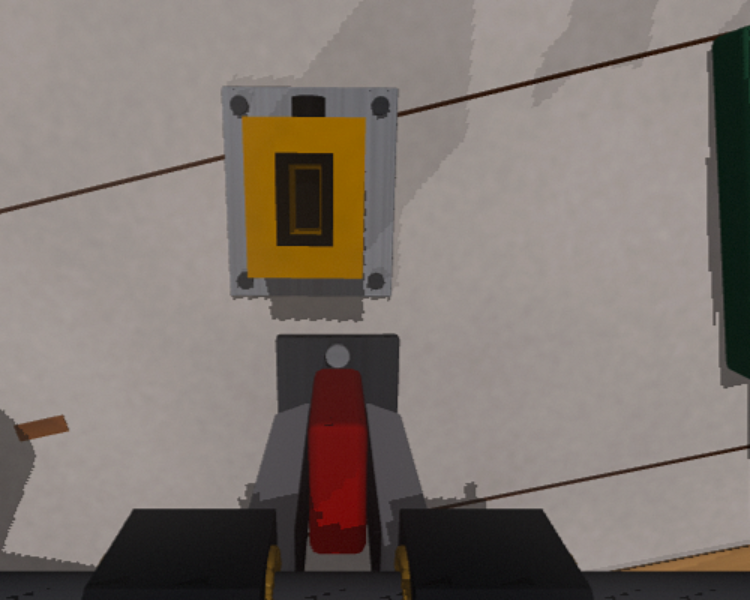

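Wrist view: the slot mouth is at crop (276–333, 153–246), within the switch top at (243–365, 117–278). It is aligned with the key. The key flange's far edge is at crop y=335.

Run:
```python
from h import *
s,c=pickle.load(open("w3.pkl","rb"))
R=np.array(s["eef_rot"]);T=np.eye(4);T[:3,:3]=R;T[:3,3]=s["position"];P=T@np.array(c["tool_from_camera"])
p=s["position"]
def X(pts,z): return ray(c,(np.array(pts,float)+.5)/1.5-.5+[100,0],z,P)
for n,q in(("mouth",[(276,153),(333,153),(332.5,246),(276,246)]),("top",[(243,117),(365,117),(362,278),(247,278)])):
    x=X(q,70);print(n,x.mean(0),((x-p)@R).round(1).tolist(),((x.mean(0)-p)@R).round(1))
zf=p[2]-9.4
f=X([(277,335),(399,335)],zf);print("flange tool",((f-p)@R).round(1).tolist())
print("static est tool",((np.array([573.4,-293.8,70])-p)@R).round(1))
```

```text
mouth [ 571.48735808 -291.62218909   70.        ] [[-30.7, -94.1, 111.7], [-3.7, -94.1, 111.7], [-4.0, -50.4, 111.7], [-32.0, -50.4, 111.7]] [-17.6 -72.3 111.7]
top [ 571.43588534 -291.60786169   70.        ] [[-45.6, -110.0, 111.7], [11.3, -110.1, 111.7], [10.8, -34.5, 111.7], [-47.0, -34.4, 111.7]] [-17.6 -72.3 111.7]
flange tool [[-21.8, -32.2, 9.4], [19.0, -32.2, 9.4]]
static est tool [-15.2 -70.6 111.7]
```

```bash
python3 -m crank '[[[-0.8,-3.6,0,0,0,0,0],[-0.77,-3.52,0,0,0,0,0],[0,0,2,0,0,0,0],[0,0,2,0,0,0,0],[0,0,1,0,0,0,0],[0,0,0,0,0,0,0],[0,0,0,0,0,0,0]]]' 50; python3 -m crank '[[[0,0,0.4,0,0,0,0],[0,0,0.4,0,0,0,0],[0,0,0.4,0,0,0,0],[0,0,0.4,0,0,0,0],[0,0,0.4,0,0,0,0],[0,0,0,0,0,0,0]]]'
```

```text
clock: 9.98
position: [573.6, -294.1, 132.3]
eef_rot: [[0.975, -0.224, 0.001], [-0.224, -0.975, -0.001], [0.001, 0.001, -1.0]]
wrist_force: [0.0, -1.0, -0.8]
opening: 15.8
clock: 10.72
position: [572.8, -293.5, 111.0]
eef_rot: [[0.975, -0.224, -0.001], [-0.224, -0.975, 0.0], [-0.001, -0.0, -1.0]]
wrist_force: [0.8, 0.4, -1.3]
opening: 15.6
```

```bash
python3 -m crank '[[[0,0,0.4,0,0,0,0],[0,0,0.4,0,0,0,0],[0,0,0.4,0,0,0,0],[0,0,0,0,0,0,0]]]'; python3 -m crank '[[[0,0,0.4,0,0,0,0],[0,0,0.4,0,0,0,0],[0,0,0.4,0,0,0,0],[0,0,0,0,0,0,0]]]';python3 -m crank '[[[0,0,0.1,0,0,0,0],[0,0,0.1,0,0,0,0],[0,0,0,0,0,0,0]]]'
```

```text
clock: 11.22
position: [573.0, -293.6, 99.2]
eef_rot: [[0.975, -0.224, -0.0], [-0.224, -0.975, 0.0], [-0.0, 0.0, -1.0]]
wrist_force: [1.0, -0.2, -1.6]
opening: 15.5
clock: 11.72
position: [573.1, -293.7, 86.9]
eef_rot: [[0.975, -0.224, 0.0], [-0.224, -0.975, -0.0], [0.0, 0.0, -1.0]]
wrist_force: [1.0, 0.5, -1.8]
opening: 15.7
clock: 12.1
position: [573.1, -293.7, 85.5]
eef_rot: [[0.975, -0.224, 0.0], [-0.224, -0.975, -0.0], [0.0, 0.0, -1.0]]
wrist_force: [-0.1, 0.6, 2.0]
opening: 15.6
```

```bash
python3 -m crank '[[[0,0,0.2,0,0,0,0],[0,0,0,0,0,0,0],[0,0,0,0,0,0,0]]]'
python3 - <<'E'
from bench import *
import cv2,pickle,numpy as np
s=get_state();c=camera("wrist");d=camera("scene");print(s["position"],s["wrist_force"])
cv2.imwrite("pics/w4.png",np.hstack([cv2.resize(c["image"][150:480,200:450],(450,594)),cv2.resize(d["image"][310:442,110:186],(342,594))]))
E
```

```text
clock: 12.48
position: [573.2, -293.7, 85.4]
eef_rot: [[0.975, -0.224, 0.001], [-0.224, -0.975, -0.001], [0.001, 0.001, -1.0]]
wrist_force: [-2.2, 0.7, 9.9]
opening: 15.7
[ 573.1509029  -293.7008956    85.36066428] [-2.24123332  0.71081017  9.93018854]
```

View pics/w4.png

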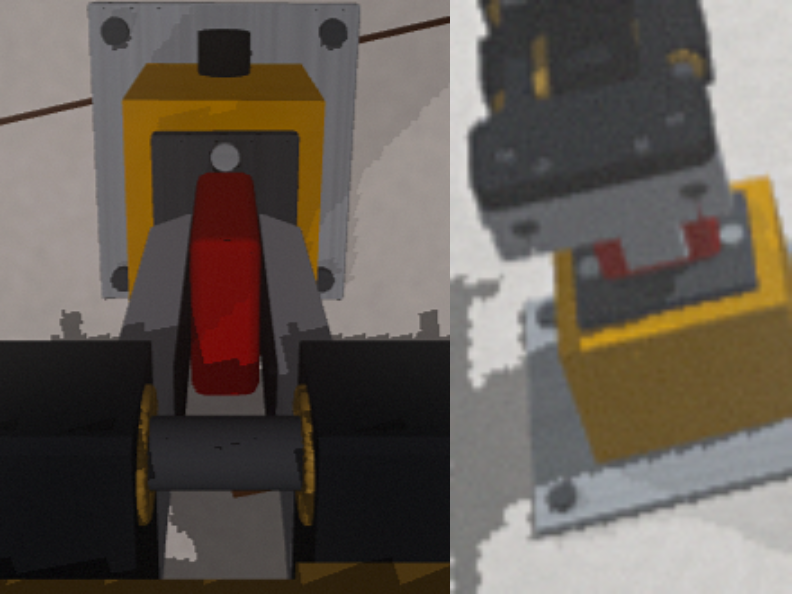

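The push met a hard stop at exactly the home height (TCP 85.4, 10 N). The flange is flat on the switch top and hasn't slipped in the jaws. I'll release and retreat.

```bash
python3 -m crank '[[[0,0,-0.15,0,0,0,0],[0,0,0,0,0,0,0.6],[0,0,0,0,0,0,0.6],[0,0,0,0,0,0,0.6],[0,0,0,0,0,0,0.6],[0,0,0,0,0,0,0.6],[0,0,0,0,0,0,0.6],[0,0,0,0,0,0,0.6]]]'; python3 -m crank '[[[0,0,-1,0,0,0,0.6],[0,0,-3,0,0,0,0.6],[0,0,-4,0,0,0,0.6],[0,0,-4,0,0,0,0.6],[0,5,0,0,0,0,0.6],[0,5,0,0,0,0,0.6],[0,0,0,0,0,0,0.6],[0,0,0,0,0,0,0.6]]]'
python3 - <<'E'
from bench import *
import cv2,pickle,numpy as np
s=get_state();c=camera("wrist");d=camera("scene");print(s["position"],s["wrist_force"]);pickle.dump((s,c,d),open("w5.pkl","wb"))
cv2.imwrite("pics/w5.png",np.hstack([cv2.resize(c["image"][0:300,150:400],(450,540)),cv2.resize(d["image"][310:442,110:194],(344,540))]))
E
```

```text
clock: 13.58
position: [573.1, -293.6, 85.0]
eef_rot: [[0.975, -0.224, 0.0], [-0.224, -0.975, -0.0], [0.0, 0.0, -1.0]]
wrist_force: [0.1, -0.0, -1.0]
opening: 56.4
clock: 14.58
position: [550.6, -390.6, 205.3]
eef_rot: [[0.975, -0.224, 0.0], [-0.224, -0.975, 0.001], [0.0, -0.001, -1.0]]
wrist_force: [-0.5, 0.6, 0.3]
opening: 56.3
[ 550.64895249 -390.58497449  205.26201901] [-0.48232709  0.64373986  0.27699201]
```

View pics/w5.png

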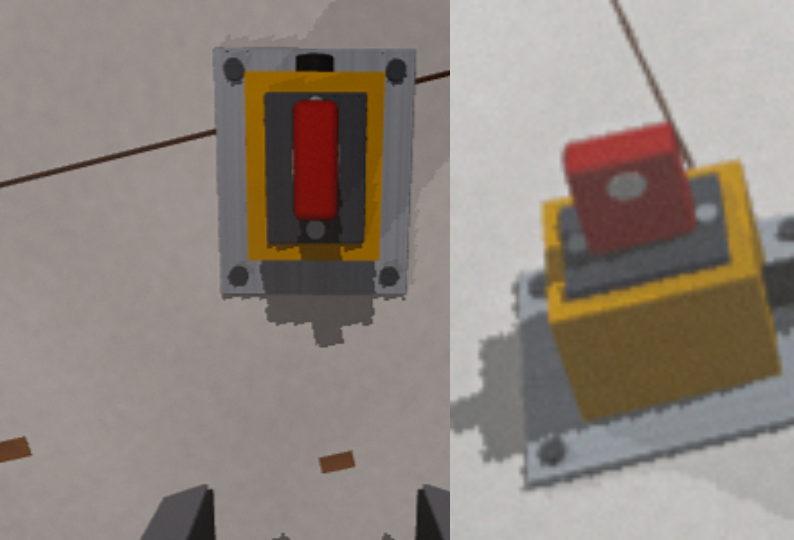

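The key stands upright, centred and flush. Its flange-to-switch-top width ratio is 0.74, and 0.738 is expected when home. Nothing touches it, so I'm handing in.

```bash
python3 -c "
from bench import *
print(close_job())"
```

```text
the job is handed in; nothing more can be done
None
```

I lifted the red key straight out of the wooden block, pushed it down into the yellow guard switch, let go and backed the arm clear. The job was handed in at about 15 s of the 42 s allowed.

**Final state:** The last pictures show the key upright, in line with the slot and centred by eye to within a few mm. Its flange lies flat on the switch top. The push ended on a hard stop of about 10 N at the expected home height, and the wrist force was near zero once the arm was clear.

**Disagreements:** The wrist camera and the fixed cameras differed by 2–4 mm on the key and slot positions, so I used the average. I also saw no clear 4–5 N step from the slide on the way down: the force reading stayed near -1.8 N until the final stop. I judged the key fully home from its height and the pictures.

**Blue and green keys:** They were seen in place just after the red key was lifted. I did not check them again before handing in, but the gripper did not go back near the block.

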